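# Fit fuse links into their rated bases

### The job

Move the row of four fuse links from the grey stock rack into the row of fuse bases on the mounting plate, so that each fuse lies in the base whose tag has the colour of its band, seated all the way down in the middle of both clips. On the way never let one fall or lie on the bench, the rack's floor or the plate, because a knocked ceramic fuse is scrap; leave the screwdriver and the pliers alone.

Things in the scene. Friction and masses are not known exactly. Their poses are not given: they have to be found in the camera images.
- fuse_red: Fuse link with red band: cylinder 22 mm diameter, 58 mm long, 28 mm of ceramic amid two 15 mm nickel caps, same 22 mm all along, 55 g. Origin on its axis at mid length; x along the cylinder, ends alike. Starts in one of 4 V seats, 76 mm apart, of the grey stock rack on the near side, axis level 28 mm above the bench.
- fuse_yellow: Fuse link with yellow band: cylinder 22 mm diameter, 58 mm long, 28 mm of ceramic amid two 15 mm nickel caps, same 22 mm all along, 55 g. Origin on its axis at mid length; x along the cylinder, ends alike. In the rack only its caps are held, by rails 19 to 28 mm from mid length; beside and below the ceramic is free room to the rack's floor, 5 mm above the bench.
- fuse_blue: Fuse link with blue band: cylinder 22 mm diameter, 58 mm long, 28 mm of ceramic amid two 15 mm nickel caps, same 22 mm all along, 55 g. Origin on its axis at mid length; x along the cylinder, ends alike. It lies free to roll in its V seat of the rack; rail tops are 3 mm below its axis.
- fuse_green: Fuse link with green band: cylinder 22 mm diameter, 58 mm long, 28 mm of ceramic amid two 15 mm nickel caps, same 22 mm all along, 55 g. Origin on its axis at mid length; x along the cylinder, ends alike. Starts in the rack like the others, level, with its axis across the row.
- base_red: Black fuse base with red tag on the end facing the robot. Origin: centre of underside, 3 mm above bench; x along the seat, z up. Two rigid nickel clips open upward; a seated fuse lies along x, middle over the origin, axis 36 mm above it. Clip mouths are flared: 38 mm wide at the lips (46 mm above origin), narrowing to 25 mm; no force is needed, V seats below centre the fuse.
- base_yellow: Black fuse base with yellow tag on the end facing the robot. Origin: centre of underside, 3 mm above bench; x along the seat, z up. Two rigid nickel clips open upward; a seated fuse lies along x, middle over the origin, axis 36 mm above it. Clips are 9 mm long, centred 23.5 mm either side of origin along x; between them 38 mm is free, with the moulding only 14 mm high (room for fingers).
- base_blue: Black fuse base with blue tag on the end facing the robot. Origin: centre of underside, 3 mm above bench; x along the seat, z up. Two rigid nickel clips open upward; a seated fuse lies along x, middle over the origin, axis 36 mm above it. Bases stand in a row 76 mm apart on a fixed plate on the far side; terminal screws behind the clips are 23 mm high.
- base_green: Black fuse base with green tag on the end facing the robot. Origin: centre of underside, 3 mm above bench; x along the seat, z up. Two rigid nickel clips open upward; a seated fuse lies along x, middle over the origin, axis 36 mm above it. Behind the row is a wiring duct 36 mm high; the moulding is 38 mm wide, 105 mm long.
- screwdriver: Bystander: small screwdriver with red handle, 178 mm long, lying on the bench left of the work. To be left alone.
- pliers: Bystander: blue-handled pliers, 170 mm long, lying on the bench left of the work. To be left alone.
Things that resemble listed ones, but are neither listed nor needed, are in the scene too. What is shaped like the base_red but orange or turquoise is not meant.

How it is judged:
By the outcome, as a careful person would: the job done as asked, in the order asked, and still so for the second after the job is handed in, with the robot touching nothing.
It also fails if it takes over 120 s, if anything falls off the work surface, if the arm or the gripper's body presses on something with over 40 N, if the wrist force passes 120 N, or if a joint passes its speed limit or range.

### The arm

A 6-joint arm with a two-finger parallel gripper is mounted at the origin on a cart in front of the work surface, level with it; the furniture and walls round the work are solid. World frame = base frame: x ahead of the robot, y to its left, z up, the work surface at z = 0. Lengths are in m, angles in rad, forces in N, time in s.
With the tool pointing down it reaches from about 0.3 to 0.775 m from the base axis. Payload 14.6 kg.
Tool frame: the origin (TCP) lies at the very end of the fingers, on their centre line; the grasp point (between the pads) lies 19 mm behind it; z points along the fingers, y is the line along which they close (so a half turn about z gives the same grasp; the last joint's range is limited). The gripper opens to 94 mm and grips with 3 to 60 N. Pads are 16 mm wide; open, the fingers measure 119 mm over their backs; the gripper's body (75 mm by 177 mm) begins 78 mm behind the grasp point.
Start: joints at [-1.36, 0.3, 1.521, -0, 1.321, -0.067], TCP at [0.151, -0.529, 0.205] pointing down, gripper open.
Joint ranges: [-3.03, 3.03], [-0.79, 2.21], [0.23, 2.52], [-1.04, 4.18], [0, 3.07], [-2.55, 2.55]. Speed limits (rad/s): [2.22, 2.22, 2.57, 3.14, 3.14, 3.14].

### API

Orientations are given as [roll, pitch, yaw] about the fixed x, y, z axes, in that order (R = Rz(yaw) Ry(pitch) Rx(roll)).
In Python, from station import ctrl gives the robot as it stands.
- The arm moves only by the tool move_arm, never from a script. Its argument "increments" is a list of rows, each a list of 7 numbers: the opening, from 0 (shut) to 1 (fully open), then the shift along the tool's x, y, z in units of 50 mm (1.0 is 50 mm), then the turn, a rotation vector about the tool's x, y, z in rad. In form: [[claw, tx, ty, tz, rx, ry, rz], ...]. A call has 1 to 20 rows; each row shifts and turns the commanded pose from where the row before left it, along the tool's axes as they then stand; what a row does not reach is not made up. A row lasts 1/10 s, in which the tool goes at most 50 mm and 8.59 degrees, less where a joint would pass 70% of its speed; a pose out of reach is approached as far as the arm can. A call is refused whole if a number of a shift passes 1 or a number of a turn 0.15, either way. A call with a gripper value outside its range is refused whole. The fingers move at their own pace and stop on an object; "force" is the grip in N (left out, the last holds). Time passes only in rows, so rows that do not move let the fingers close. It gives the time, the measured TCP pose, the force, the opening and the grip force at its end, in the units of the state.
- ctrl.get_obs(): the state, without advancing time (a new reading comes with each control period).
- ctrl.camera(name): name is "scene" or "top" or "wrist"; returns a dict with "color" (384x512x3 uint8, blue, green, red), "K" (3x3 intrinsics, pixels), "pose" (4x4, takes a point from camera to world coordinates); the wrist camera has in their place "tool_from_camera" (4x4, takes a point from camera to tool coordinates, whose origin is the TCP and whose axes are the flange's). Camera axes: x right, y down, z forward; pixel columns grow to the right and rows downward; lengths in m; the calibration is good to about 2 mm. The wrist camera is an equidistant fisheye: a pixel r from the principal point sees the ray r / f radians off the axis. A picture is of the moment at which its call begins: read the wrist's pose just before it. There is no depth.
- ctrl.hand_in(): hands the job in; it is judged then, once.
Trained networks look in a picture, given as the dict that the camera call returned (one of the last four; its "shot" number tells which), for a name from the list of things; names that differ only in an ending like _2 or _b are one class to them, and where a whole thing is asked for, a point or a joint stands for the part that bears it (a point fixed in the world has none). Each returns a list of dicts, best first, with "conf" (0 to 1); they miss things now and then, are a little off and sometimes report something else, mostly with a low value. They report only what shows in the picture. A call takes as long as a camera call. They do not tell look-alikes from the thing itself.
- ctrl.cut_out(name, picture): "mask" (384x512 bool, what is visible of it) and "centre" ([row, column] in pixels, amid what is visible of it).
The state is a dict: "time_s": time; "qpos": joint angles; "joint_vel": joint speeds; "tau": joint torques, N m; "ee_pos": TCP position; "eef_rot": TCP orientation; "force": force on the tool from outside, world axes, zero at the start; "moment": the same for the moment, N m; "grip_width": finger opening in m; "grip_force": force on a finger pad.
Only numpy, scipy, OpenCV 4.12 (cv2) and the standard library are available. Lean on these libraries where they do the work, as an engineer would, in place of code of your own. Each camera call takes 0.05 s, during which the arm holds its last target. There are 200 camera calls.

## Working session

There is one attempt and no reset: what is moved stays moved. The work goes in short steps, Python scripts to look and compute and a tool call to move; the robot and the scene stay as the last step left them, time stands still between calls to the robot, and variables do not carry over. Pictures are saved under pics/ and viewed, at most 14 in all, crops included, and the job is handed in when it is done.

Besides the shell and the picture viewer there is one more tool, called after "Emit:" as name(argument=value, ...) on one line, values as JSON. move_arm: Moves the arm, as the interface text tells. Its arguments: {"type":"object","properties":{"increments":{"type":"array","items":{"type":"array","items":{"type":"number"}}},"force":{"type":"number"}},"required":["increments"]}

```bash
ls; mkdir -p pics
cat > h.py <<'E'
import numpy as np, cv2
from station import ctrl
from scipy.spatial.transform import Rotation as R
def ray(c,uv,obs=None):
    K=c["K"];x=(uv[0]-K[0,2])/K[0,0];y=(uv[1]-K[1,2])/K[1,1]
    if "pose" in c: d=np.array([x,y,1.]);T=c["pose"]
    else:
        r=np.hypot(x,y);d=np.array([np.sin(r)*x/max(r,1e-9),np.sin(r)*y/max(r,1e-9),np.cos(r)])
        W=np.eye(4);W[:3,:3]=R.from_euler('xyz',obs["eef_rot"]).as_matrix();W[:3,3]=obs["ee_pos"];T=W@c["tool_from_camera"]
    return T[:3,3],T[:3,:3]@d
def at(c,uv,z,obs=None):
    o,d=ray(c,uv,obs);return o+d*(z-o[2])/d[2]
E
python3 - <<'E'
from h import *
o=ctrl.get_obs();print(o)
for n in("top","scene"):
    c=ctrl.camera(n);cv2.imwrite(f"pics/{n}0.png",c["color"])
    if n=="top":
        print(c["pose"],c["K"])
        for f in["fuse_red","fuse_yellow","fuse_blue","fuse_green","base_red","base_yellow","base_blue","base_green"]:
            for r in ctrl.cut_out(f,c)[:3]:
                v=r["centre"];print(f,round(r["conf"],2),v,at(c,(v[1],v[0]),.028 if 'fuse' in f else .025).round(4))
E
```

```text
pics
{'time_s': 0.0, 'qpos': array([-1.35959640e+00,  3.00484507e-01,  1.52160450e+00,  2.81415426e-08,
        1.32068613e+00, -6.65795049e-02]), 'joint_vel': array([-0.00039835, -0.00100847,  0.00030353, -0.00099448,  0.00124391,
       -0.0005076 ]), 'tau': array([-2.37824388e-04, -5.31808591e+01, -3.52733552e+01,  7.07170973e-02,
        2.43041979e-02, -1.18506209e-04]), 'ee_pos': array([ 0.15077289, -0.52865032,  0.20486907]), 'eef_rot': array([-3.14041279e+00, -7.86981791e-05,  2.77779373e-01]), 'force': array([0.3668596 , 0.07979537, 0.10856263]), 'moment': array([-0.0322624 , -0.03707778,  0.02408564]), 'grip_force': 0.0, 'grip_width': 0.09410711340394318}
[[-0.02622925 -0.99887392  0.03953369  0.49956419]
 [-0.99948358  0.02546982 -0.0195925   0.13272301]
 [ 0.01856352 -0.04002717 -0.99902614  1.1154761 ]
 [ 0.          0.          0.          1.        ]] [[412.23599807   0.         251.60013975]
 [  0.         412.23599807 188.71712172]
 [  0.           0.           1.        ]]
fuse_red 0.68 [225.4, 255.5] [0.4458 0.1037 0.028 ]
fuse_yellow 0.65 [212.0, 310.2] [ 0.4771 -0.0418  0.028 ]
fuse_blue 0.67 [162.7, 139.6] [0.6187 0.4046 0.028 ]
fuse_blue 0.6 [221.0, 280.7] [0.4555 0.0369 0.028 ]
fuse_green 0.69 [227.2, 222.6] [0.4434 0.1902 0.028 ]
base_red 0.96 [243.6, 364.2] [ 0.3898 -0.1829  0.025 ]
base_red 0.94 [146.7, 258.4] [0.6541 0.0903 0.025 ]
base_red 0.63 [135.8, 200.4] [0.6868 0.2436 0.025 ]
base_yellow 0.87 [144.1, 341.0] [ 0.6558 -0.1305  0.025 ]
base_yellow 0.35 [214.4, 310.2] [ 0.4707 -0.042   0.025 ]
base_blue 0.88 [146.3, 315.4] [ 0.6515 -0.0617  0.025 ]
base_green 0.72 [144.4, 285.9] [0.6585 0.0169 0.025 ]
```

Run:
```python
import cv2
i=cv2.imread("pics/top0.png")[100:270,120:390];cv2.imwrite("pics/top0c.png",cv2.resize(i,None,fx=2.9,fy=2.9,interpolation=cv2.INTER_CUBIC))
```

```text
(no output)
```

View pics/top0c.png

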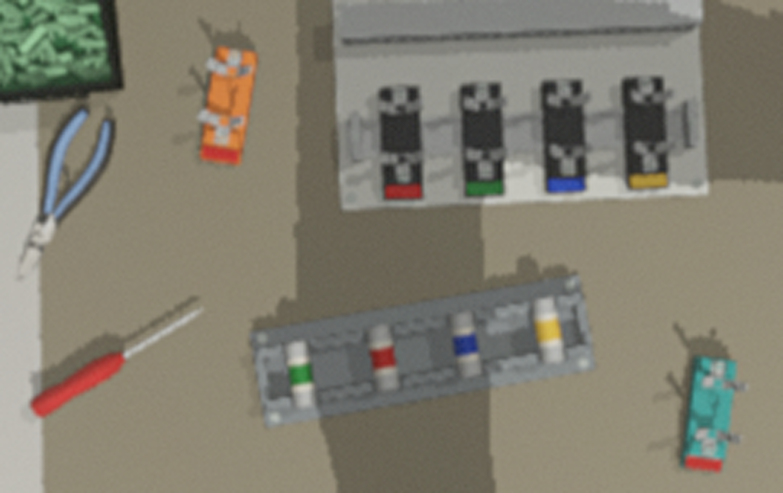

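View pics/scene0.png

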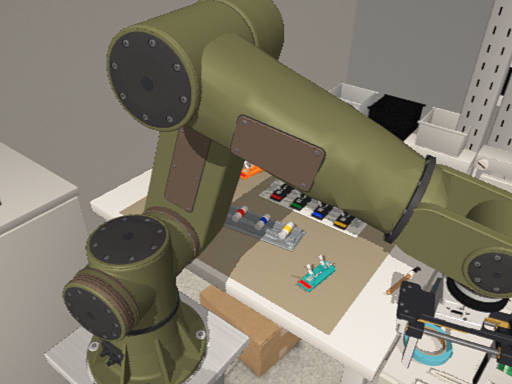

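The top crop shows the rack with green, red, blue and yellow from left to right, tilted about 8°. The bases run red, green, blue, yellow. The orange and turquoise ones are decoys. I'll fit band and tag positions by colour next.

```bash
cat >> h.py <<'E'
HUE={'red':[(0,8),(172,180)],'yellow':[(17,32)],'blue':[(108,130)],'green':[(55,80)]}
def blobs(img,col,mins=130,minv=60):
    h=cv2.cvtColor(img,cv2.COLOR_BGR2HSV);m=np.zeros(img.shape[:2],np.uint8)
    for a,b in HUE[col]: m|=cv2.inRange(h,(a,mins,minv),(b,255,255))
    n,_,s,c=cv2.connectedComponentsWithStats(m)
    return [(int(s[i,4]),c[i],s[i,:4]) for i in np.argsort(-s[1:,4])+1 if s[i,4]>=6]
def rows(dst,yaw,claw,step=.04,obs=None):
    """rows to go straight to dst, yaw (tool down), rounded"""
    o=obs or ctrl.get_obs();Q=R.from_euler('xyz',o["eef_rot"]);D=R.from_euler('xyz',[np.pi,0,yaw])
    d=Q.inv().apply(np.array(dst)-o["ee_pos"]);w=(Q.inv()*D).as_rotvec()
    n=max(1,int(np.ceil(max(np.linalg.norm(d)/step,np.abs(w).max()/.12))))
    print(n,"rows of",[claw]+(d/.05/n).round(3).tolist()+(w/n).round(4).tolist())
E
python3 - <<'E'
from h import *
c=ctrl.camera("top")
for k in HUE:
    for a,p,s in blobs(c["color"],k)[:7]:
        if 190<p[0]<390 and 120<p[1]<260: print(k,a,p.round(1),s,at(c,p,.036).round(4)) 
rows([.40,.06,.26],.145,.6)
E
```

```text
red 61 [195.3 152.6] [189 150  14   7] [0.6407 0.2567 0.036 ]
red 51 [258.8 165.4] [253 163  12   5] [0.6032 0.0911 0.036 ]
red 42 [251.7 223. ] [248 220   8   7] [0.4527 0.1135 0.036 ]
red 40 [362.3 259.6] [357 258  12   4] [ 0.3492 -0.1731  0.036 ]
yellow 54 [342.7 161.7] [337 160  13   5] [ 0.6074 -0.1308  0.036 ]
yellow 44 [308.3 213.5] [305 211   8   6] [ 0.4735 -0.0354  0.036 ]
blue 52 [314.4 163.2] [309 161  12   5] [ 0.6055 -0.0556  0.036 ]
blue 36 [280.1 218.5] [277 216   7   6] [0.4624 0.039  0.036 ]
green 30 [286.7 164.6] [281 163  12   4] [0.6033 0.0175 0.036 ]
green 28 [223.2 228.8] [220 227   7   5] [0.4397 0.1883 0.036 ]
17 rows of [0.6, 0.472, -0.586, -0.064, -0.0, -0.0, 0.0078]
```

Emit:
move_arm(increments=[[0.6, 0.472, -0.586, -0.064, 0, 0, -0.0078], [0.6, 0.472, -0.586, -0.064, 0, 0, 0.0078], [0.6, 0.472, -0.586, -0.064, 0, 0, 0.0078], [0.6, 0.472, -0.586, -0.064, 0, 0, 0.0078], [0.6, 0.472, -0.586, -0.064, 0, 0, 0.0078], [0.6, 0.472, -0.586, -0.064, 0, 0, 0.0078], [0.6, 0.472, -0.586, -0.064, 0, 0, 0.0078], [0.6, 0.472, -0.586, -0.064, 0, 0, 0.0078], [0.6, 0.472, -0.586, -0.064, 0, 0, 0.0078], [0.6, 0.472, -0.586, -0.064, 0, 0, 0.0078], [0.6, 0.472, -0.586, -0.064, 0, 0, 0.0078], [0.6, 0.472, -0.586, -0.064, 0, 0, 0.0078], [0.6, 0.472, -0.586, -0.064, 0, 0, 0.0078], [0.6, 0.472, -0.586, -0.064, 0, 0, 0.0078], [0.6, 0.472, -0.586, -0.064, 0, 0, 0.0078], [0.6, 0.472, -0.586, -0.064, 0, 0, 0.0078], [0.6, 0.472, -0.586, -0.064, 0, 0, 0.0078], [0.6, 0, 0, 0, 0, 0, 0], [0.6, 0, 0, 0, 0, 0, 0]])

```text
time_s: 2.45
ee_pos: [0.4276, 0.0475, 0.2596]
eef_rot: [3.142, 0.001, 0.163]
force: [0.9, -0.8, 0.7]
grip_width: 0.0563
grip_force: 0.0
```

Run:
```python
from h import *
o=ctrl.get_obs();c=ctrl.camera("wrist");print(o["ee_pos"],o["eef_rot"],o["qpos"]);print(c["tool_from_camera"].round(3),c["K"][0])
im=c["color"].copy()
for k in HUE:
    for a,p,s in blobs(im,k)[:5]: print(k,a,p.round(1),s,at(c,p,.036,o).round(4))
cv2.imwrite("pics/w1.png",cv2.resize(im,(800,600)))
```

```text
[0.42757266 0.04750216 0.25964205] [3.14154397e+00 5.65789315e-04 1.62502153e-01] [ 2.55437523e-02 -1.31584236e-02  1.75180566e+00 -1.27248703e-04
  1.40349926e+00  1.43385914e+00]
[[-0.001 -0.973 -0.232  0.066]
 [ 1.    -0.001 -0.001 -0.001]
 [ 0.001 -0.232  0.973 -0.18 ]
 [ 0.     0.     0.     1.   ]] [297.31863964   0.         258.72564294]
red 502 [ 58.2 131.2] [ 38 117  42  30] [0.44   0.3744 0.036 ]
red 211 [249.7  40.9] [238  36  25  11] [0.5985 0.0894 0.036 ]
red 199 [215.  142.7] [208 136  15  14] [0.4524 0.1137 0.036 ]
red 149 [145.7   8.7] [135   4  22  10] [0.6355 0.2481 0.036 ]
red 96 [385.4 236.5] [378 232  18   8] [ 0.3546 -0.1632  0.036 ]
yellow 1949 [322.6 327.2] [157 310 291  28] [ 0.172  -0.1051  0.036 ]
yellow 576 [368.4 282.5] [357 256  20  54] [ 0.2709 -0.1594  0.036 ]
yellow 568 [149.  282.5] [141 256  20  54] [0.2125 0.1974 0.036 ]
yellow 200 [323.9 145.8] [316 139  16  14] [ 0.4729 -0.0344  0.036 ]
yellow 173 [398.1  71.9] [388  66  21  13] [ 0.6019 -0.1262  0.036 ]
blue 189 [270.1 144.1] [263 138  15  13] [0.4622 0.0392 0.036 ]
blue 184 [507.4  19. ] [501   0  11  37] [ 0.7835 -0.3496  0.036 ]
blue 172 [352.4  59.6] [342  54  22  12] [ 0.6009 -0.0542  0.036 ]
green 167 [302.2  49.2] [291  44  23  11] [0.5995 0.0175 0.036 ]
green 154 [162.9 144.4] [157 139  13  12] [0.4398 0.1874 0.036 ]
```

View pics/w1.png

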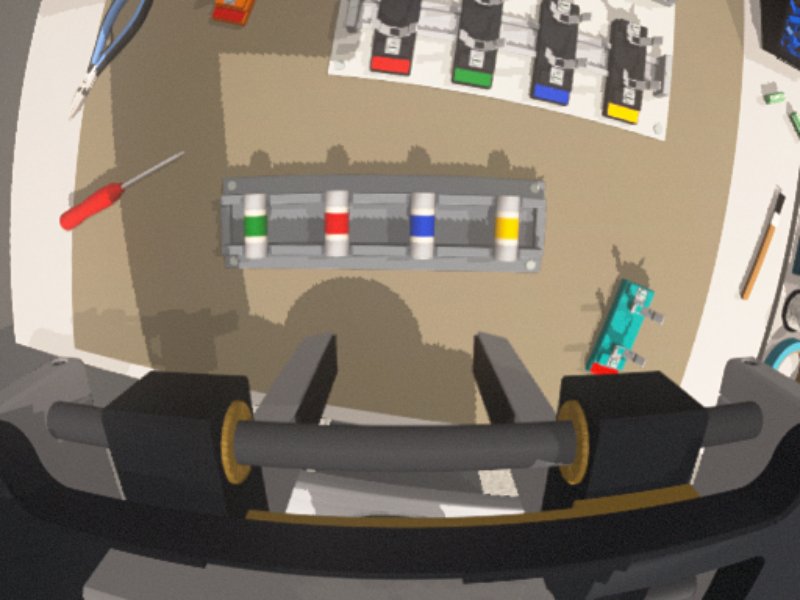

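The wrist view agrees with the top camera to about 1 mm: bands at (255,225), (337,223), (423,225) and (507,228). Next, a closer look at the bases.

Emit:
move_arm(increments=[[0.6, 0.75, 0.38, 0, 0, 0, 0.036], [0.6, 0.75, 0.38, 0, 0, 0, 0.036], [0.6, 0.75, 0.38, 0, 0, 0, 0.036], [0.6, 0.73, 0.3, 0, 0, 0, 0.036], [0.6, 0, 0, 0, 0, 0, 0], [0.6, 0, 0, 0, 0, 0, 0]])

```text
time_s: 3.1
ee_pos: [0.5832, -0.0097, 0.2592]
eef_rot: [-3.142, 0.001, 0.015]
force: [-1.3, -0.1, 0.5]
grip_width: 0.0563
grip_force: 0.0
```

Run:
```python
from h import *
o=ctrl.get_obs();c=ctrl.camera("wrist");print(o["ee_pos"],o["eef_rot"])
im=c["color"].copy()
for k in HUE:
    for a,p,s in blobs(im,k)[:5]: print(k,a,p.round(1),s,at(c,p,.02,o).round(4))
    b=ctrl.cut_out("base_"+k,c)
    for r in b[:2]:
        m=r["mask"].astype(np.uint8);v=r["centre"];print("  base",round(r["conf"],2),v,at(c,(v[1],v[0]),.02,o).round(4),cv2.boundingRect(m))
cv2.imwrite("pics/w2.png",cv2.resize(im[:230,130:430],(800,613))[:600])
```

```text
[ 0.58319195 -0.00970592  0.25923923] [-3.14150838e+00  1.28569422e-03  1.52954568e-02]
red 195 [190.9 150.3] [179 146  24   9] [0.6051 0.0896 0.02  ]
red 139 [ 91.2 127.8] [ 83 123  18  10] [0.644  0.2548 0.02  ]
red 72 [ 57.5 236.1] [ 54 231   9  13] [0.4559 0.3565 0.02  ]
red 14 [71.4  1.4] [68  0  8  4] [0.8659 0.3078 0.02  ]
  base 0.96 [114.2, 188.6] [0.657  0.0924 0.02  ] (170, 83, 34, 73)
  base 0.94 [98.8, 96.0] [0.6889 0.2446 0.02  ] (72, 67, 41, 66)
yellow 2033 [319.  327.4] [157 310 291  28] [ 0.2941 -0.1212  0.02  ]
yellow 572 [368.3 282.5] [357 256  20  54] [ 0.3875 -0.1986  0.02  ]
yellow 565 [149.1 282.8] [141 256  21  54] [0.3812 0.177  0.02  ]
yellow 183 [345.3 150.3] [335 146  22   9] [ 0.6089 -0.1334  0.02  ]
yellow 163 [276.3 242.3] [269 235  16  14] [ 0.4658 -0.0367  0.02  ]
blue 1334 [481.4  31.3] [464   0  36  71] [ 0.8379 -0.393   0.02  ]
blue 184 [295.  149.5] [284 146  23   8] [ 0.6077 -0.0593  0.02  ]
blue 140 [226.3 247.9] [219 242  15  12] [0.4548 0.0402 0.02  ]
blue 20 [470.6   1. ] [468   0   9   4] [ 0.8924 -0.3737  0.02  ]
blue 7 [463.4  63.7] [463  62   2   4] [ 0.7677 -0.3445  0.02  ]
  base 0.64 [116.7, 297.9] [ 0.6543 -0.0621  0.02  ] (282, 81, 33, 74)
green 171 [242.2 149.7] [231 146  23   8] [0.606  0.0154 0.02  ]
green 18 [ 2.4 14.7] [ 0 12  6  6] [0.8895 0.4927 0.02  ]
green 7 [ 2.1 45.4] [ 1 44  3  4] [0.8218 0.481  0.02  ]
green 6 [19.3 77.3] [18 76  4  3] [0.7483 0.4218 0.02  ]
  base 0.56 [115.9, 241.7] [0.6539 0.0166 0.02  ] (226, 81, 30, 74)
  base 0.44 [115.8, 294.8] [ 0.6555 -0.0577  0.02  ] (282, 82, 32, 73)
```

View pics/w2.png

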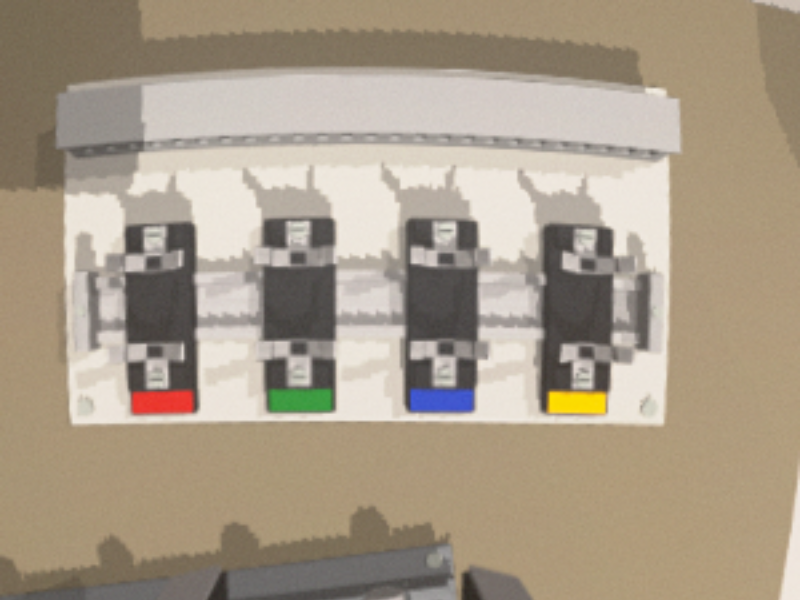

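Run:
```python
from h import *
o=ctrl.get_obs();c=ctrl.camera("wrist");s=8/3
for n,a,b,f,g in [("R",(160,224),(165,412),(145,262),(146,352)),("G",(299,219),(301,412),(293,257),(294,350)),("B",(442,219),(442,412),(449,257),(450,349)),("Y",(577,225),(577,413),(598,264),(596,352))]:
    P=[at(c,(130+q[0]/s,q[1]/s),z,o) for q,z in((a,.017),(b,.017),(f,.047),(g,.047))]
    print(n,np.linalg.norm(P[0]-P[1]).round(4),((P[0]+P[1])/2).round(4),np.linalg.norm(P[2]-P[3]).round(4),((P[2]+P[3])/2).round(4))
```

```text
R 0.1027 [0.65  0.092 0.017] 0.0457 [0.6556 0.0936 0.047 ]
G 0.1037 [0.6509 0.0173 0.017 ] 0.0463 [0.6567 0.0188 0.047 ]
B 0.1041 [ 0.6525 -0.0584  0.017 ] 0.046 [ 0.6586 -0.0581  0.047 ]
Y 0.1038 [ 0.6543 -0.1335  0.017 ] 0.0453 [ 0.6602 -0.1346  0.047 ]
```

The four bases are clear. The clip midpoints sit nearer the duct than the middle of the moulding plus tag, because the tag sticks out, so I'll use the clip midpoints. Now to the yellow fuse.

Run:
```python
from h import *
rows([.473,-.0345,.11],.148,.5)
```

```text
5 rows of [0.5, -0.443, 0.097, 0.602, 0.0, -0.0002, -0.0262]
```

Emit:
move_arm(increments=[[0.5, -0.44, 0.097, 0.6, 0, 0, -0.0262], [0.5, -0.44, 0.097, 0.6, 0, 0, -0.0262], [0.5, -0.44, 0.097, 0.6, 0, 0, -0.0262], [0.5, -0.44, 0.097, 0.6, 0, 0, -0.0262], [0.5, -0.44, 0.097, 0.6, 0, 0, -0.0262], [0.5, 0, 0, 0, 0, 0, 0], [0.5, 0, 0, 0, 0, 0, 0]])

```text
time_s: 4.1
ee_pos: [0.476, -0.0402, 0.1107]
eef_rot: [3.141, -0.001, 0.147]
force: [0.2, 0.2, 0.2]
grip_width: 0.0469
grip_force: 0.0
```

```bash
cat >> h.py <<'E'
def look(cols,z,name=None):
    o=ctrl.get_obs();c=ctrl.camera("wrist");print(o["ee_pos"].round(4),o["eef_rot"].round(3),o["force"].round(1),o["grip_width"],o["grip_force"])
    for k in cols:
        for a,p,s in blobs(c["color"],k)[:4]:
            if 170<p[0]<350 and p[1]<306: print(k,a,p.round(1),s,at(c,p,z,o).round(4))
    if name: cv2.imwrite(f"pics/{name}.png",cv2.resize(c["color"],(800,600)))
    return o,c
E
python3 - <<'E'
from h import *
look(["yellow","blue"],.037,"w3");rows([.473,-.0345,.011],.148,.5)
E
```

```text
[ 0.476  -0.0402  0.1107] [ 3.141e+00 -1.000e-03  1.470e-01] [0.2 0.2 0.2] 0.046913842881910625 0.0
yellow 495 [255.5 197.5] [244 186  24  23] [ 0.4736 -0.0362  0.037 ]
blue 455 [302.9  56.4] [285  48  37  18] [ 0.6016 -0.0581  0.037 ]
blue 416 [174.1 197.1] [163 186  23  22] [0.463 0.037 0.037]
3 rows of [0.5, -0.02, -0.041, 0.668, 0.0002, -0.0008, -0.0002]
```

View pics/w3.png

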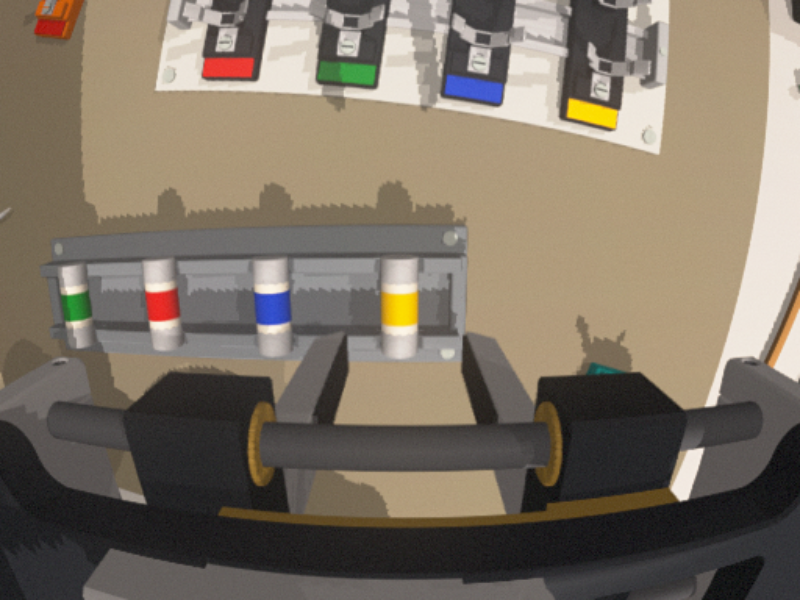

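The yellow fuse is centred under the tool to within 4 mm. I'll correct, descend and grip.

Emit:
move_arm(increments=[[0.5, -0.02, -0.04, 0.5, 0, 0, 0], [0.5, -0.02, -0.04, 0.5, 0, 0, 0], [0.5, 0, 0, 0.5, 0, 0, 0], [0.5, 0, 0, 0.3, 0, 0, 0], [0.5, 0, 0, 0.18, 0, 0, 0], [0.5, 0, 0, 0, 0, 0, 0], [0.2, 0, 0, 0, 0, 0, 0], [0.2, 0, 0, 0, 0, 0, 0], [0.1, 0, 0, 0, 0, 0, 0], [0.1, 0, 0, 0, 0, 0, 0], [0.1, 0, 0, 0, 0, 0, 0]], force=25)

```text
time_s: 5.25
ee_pos: [0.4736, -0.0371, 0.0116]
eef_rot: [3.14, -0.001, 0.148]
force: [-0.4, -4.4, 3.8]
grip_width: 0.0212
grip_force: 25.0
```

Emit:
move_arm(increments=[[0.1, 0, 0, -0.2, 0, 0, 0], [0.1, 0, 0, -0.5, 0, 0, 0], [0.1, 0, 0, -0.7, 0, 0, 0], [0.1, 0, 0, -0.7, 0, 0, 0], [0.1, 0, 0, 0, 0, 0, 0]])

```text
time_s: 5.75
ee_pos: [0.475, -0.0367, 0.1207]
eef_rot: [3.14, -0.007, 0.148]
force: [0.3, -0.4, -1.4]
grip_width: 0.0213
grip_force: 25.0
```

Run:
```python
from h import *
o,c=look(["yellow"],.13);rows([.6602,-.1344,.11],.02,.1,.03)
```

```text
[ 0.475  -0.0367  0.1207] [ 3.14  -0.007  0.148] [ 0.3 -0.4 -1.4] 0.021254587923662742 25.00025510787964
yellow 1152 [258.6 239.6] [240 220  38  37] [ 0.4682 -0.0363  0.13  ]
yellow 359 [304.8 286.6] [299 259  11  55] [ 0.4383 -0.0719  0.13  ]
8 rows of [0.1, 0.424, 0.31, 0.023, 0.0001, -0.0005, 0.016]
```

Emit:
move_arm(increments=[[0.1, 0.42, 0.31, 0.02, 0, 0, 0.016], [0.1, 0.42, 0.31, 0.02, 0, 0, 0.016], [0.1, 0.42, 0.31, 0.02, 0, 0, 0.016], [0.1, 0.42, 0.31, 0.02, 0, 0, 0.016], [0.1, 0.42, 0.31, 0.02, 0, 0, 0.016], [0.1, 0.42, 0.31, 0.02, 0, 0, 0.016], [0.1, 0.42, 0.31, 0.02, 0, 0, 0.016], [0.1, 0.42, 0.31, 0.02, 0, 0, 0.016], [0.1, 0, 0, 0, 0, 0, 0], [0.1, 0, 0, 0, 0, 0, 0]])

```text
time_s: 6.8
ee_pos: [0.6508, -0.1443, 0.1062]
eef_rot: [-3.141, 0.002, 0.02]
force: [-0.9, 0.6, -0.8]
grip_width: 0.0213
grip_force: 25.0
```

Run:
```python
from h import *
o,c=look(["yellow"],.138);im=c["color"];cv2.imwrite("pics/w4.png",cv2.resize(im[100:310,130:410],(800,600)))
```

```text
[ 0.6508 -0.1443  0.1062] [-3.141e+00  2.000e-03  2.000e-02] [-0.9  0.6 -0.8] 0.0212671508962713 25.000258684158325
yellow 1137 [258.8 239.7] [240 220  38  37] [ 0.6536 -0.1431  0.138 ]
yellow 357 [304.8 286.7] [299 259  11  55] [ 0.6238 -0.1705  0.138 ]
yellow 355 [212.6 286.9] [208 259  11  55] [ 0.6225 -0.1168  0.138 ]
```

View pics/w4.png

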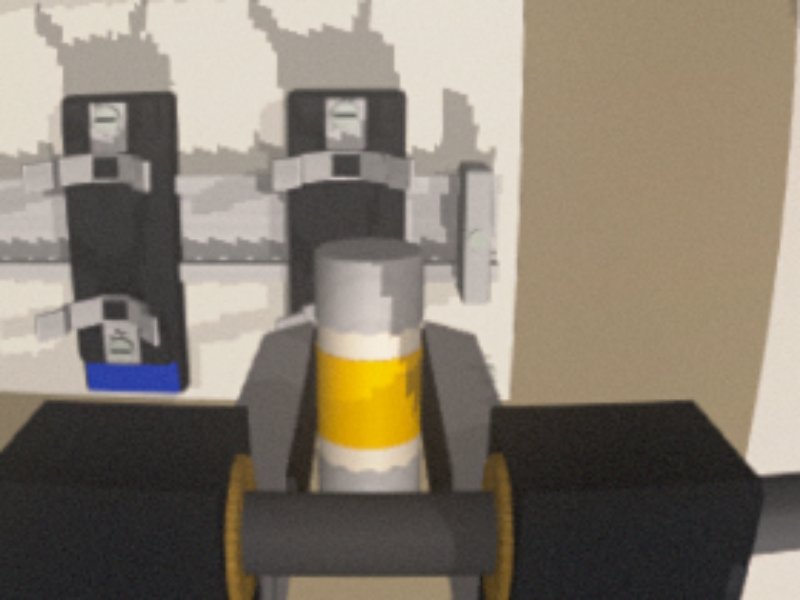

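Run:
```python
from h import *
o=ctrl.get_obs();c=ctrl.camera("wrist")
for n,q in [("Yfar",(345,165)),("Bfar",(105,167)),("Bnear",(115,310))]:
    for z in(.03,.045):
        print(n,z,at(c,(130+q[0]*.35,100+q[1]*.35),z,o).round(4))
for n,q in [("Yedge",(347,92)),("Bedge",(120,95)),("Bnearedge",(137,390))]: print(n,at(c,(130+q[0]*.35,100+q[1]*.35),.017,o).round(4))
```

```text
Yfar 0.03 [ 0.6833 -0.1351  0.03  ]
Yfar 0.045 [ 0.6853 -0.1355  0.045 ]
Bfar 0.03 [ 0.6821 -0.0596  0.03  ]
Bfar 0.045 [ 0.6842 -0.0644  0.045 ]
Bnear 0.03 [ 0.6353 -0.0607  0.03  ]
Bnear 0.045 [ 0.6401 -0.0654  0.045 ]
Yedge [ 0.705  -0.1351  0.017 ]
Bedge [ 0.7041 -0.0612  0.017 ]
Bnearedge [ 0.6019 -0.0625  0.017 ]
```

Emit:
move_arm(increments=[[0.1, 0.18, -0.18, 0.1, 0, 0, 0], [0.1, 0, 0, 0.4, 0, 0, 0], [0.1, 0, 0, 0.4, 0, 0, 0], [0.1, 0, 0, 0, 0, 0, 0], [0.1, 0, 0, 0, 0, 0, 0]])

```text
time_s: 7.4
ee_pos: [0.6606, -0.1347, 0.0632]
eef_rot: [-3.142, 0.0, 0.02]
force: [-0.0, 0.0, 0.2]
grip_width: 0.0213
grip_force: 25.0
```

Emit:
move_arm(increments=[[0.1, -0.02, 0, 0.2, 0, 0, 0], [0.1, 0, 0, 0.2, 0, 0, 0], [0.1, 0, 0, 0.2, 0, 0, 0], [0.1, 0, 0, 0.12, 0, 0, 0], [0.1, 0, 0, 0.06, 0, 0, 0], [0.1, 0, 0, 0, 0, 0, 0], [0.1, 0, 0, 0, 0, 0, 0]])

```text
time_s: 8.1
ee_pos: [0.6595, -0.1356, 0.0239]
eef_rot: [3.141, -0.0, 0.02]
force: [-0.4, -2.3, 0.1]
grip_width: 0.021
grip_force: 25.0
```

Emit:
move_arm(increments=[[0.1, 0, 0.02, 0.03, 0, 0, 0], [0.1, 0, 0, 0, 0, 0, 0], [0.1, 0, 0, 0, 0, 0, 0]])

```text
time_s: 8.4
ee_pos: [0.6598, -0.1366, 0.0228]
eef_rot: [3.141, -0.001, 0.02]
force: [1.2, -2.7, 5.1]
grip_width: 0.0212
grip_force: 25.0
```

Emit:
move_arm(increments=[[0.3, 0, 0, 0, 0, 0, 0], [0.4, 0, 0, 0, 0, 0, 0], [0.5, 0, 0, 0, 0, 0, 0], [0.5, 0, 0, 0, 0, 0, 0], [0.5, 0, 0, -0.5, 0, 0, 0], [0.5, 0, 0, -0.8, 0, 0, 0], [0.5, -0.5, 0, -0.8, 0, 0, 0], [0.5, -0.7, -0.3, -0.3, 0, 0, 0], [0.5, 0, 0, 0, 0, 0, 0], [0.5, 0, 0, 0, 0, 0, 0]])

```text
time_s: 9.4
ee_pos: [0.5992, -0.1225, 0.143]
eef_rot: [3.141, -0.001, 0.02]
force: [0.4, 0.1, -0.2]
grip_width: 0.0468
grip_force: 0.0
```

Run:
```python
from h import *
o,c=look(["yellow","blue"],.045);im=c["color"];cv2.imwrite("pics/w5.png",cv2.resize(im[50:260,180:460],(800,600),interpolation=cv2.INTER_CUBIC))
```

```text
[ 0.5992 -0.1225  0.143 ] [ 3.141e+00 -1.000e-03  2.000e-02] [ 0.4  0.1 -0.2] 0.04678741364337583 0.0
yellow 469 [275.4 126.3] [264 117  24  20] [ 0.6593 -0.1355  0.045 ]
blue 322 [202.4 174.3] [187 169  32  11] [ 0.6127 -0.0668  0.045 ]
```

View pics/w5.png

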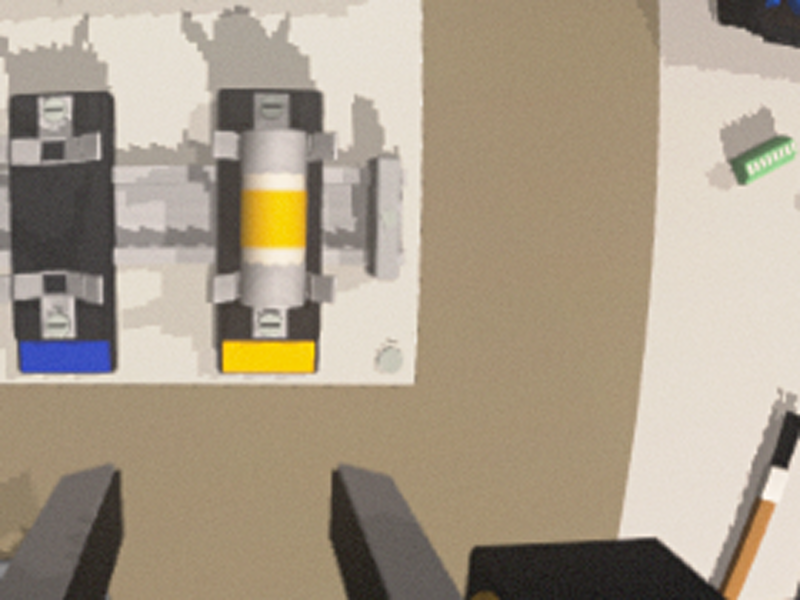

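Yellow is seated: its ends at rows 130 and 306 are symmetric about the clips at 145 and 288. Next is blue, about (.4625,.038).

Run:
```python
from h import *
rows([.4626,.0385,.10],.148,.5,.035)
```

```text
7 rows of [0.5, -0.382, -0.468, 0.121, 0.0, -0.0, -0.0183]
```

Emit:
move_arm(increments=[[0.5, -0.382, -0.468, 0.121, 0, 0, -0.0183], [0.5, -0.382, -0.468, 0.121, 0, 0, -0.0183], [0.5, -0.382, -0.468, 0.121, 0, 0, -0.0183], [0.5, -0.382, -0.468, 0.121, 0, 0, -0.0183], [0.5, -0.382, -0.468, 0.121, 0, 0, -0.0183], [0.5, -0.382, -0.468, 0.121, 0, 0, -0.0183], [0.5, -0.382, -0.468, 0.121, 0, 0, -0.0183], [0.5, 0, 0, 0, 0, 0, 0], [0.5, 0, 0, 0, 0, 0, 0]])

```text
time_s: 10.35
ee_pos: [0.4543, 0.0308, 0.0997]
eef_rot: [-3.142, 0.0, 0.148]
force: [0.8, -0.8, -0.5]
grip_width: 0.0465
grip_force: 0.0
```

Run:
```python
from h import *
look(["blue","red"],.037);rows([.4626,.0385,.0115],.148,.5,.02)
```

```text
[0.4543 0.0308 0.0997] [-3.142  0.     0.148] [ 0.8 -0.8 -0.5] 0.04651642108938614 0.0
blue 497 [252.5 188.2] [241 177  24  23] [0.4625 0.0387 0.037 ]
red 484 [218.9  22.1] [200  15  39  16] [0.5971 0.0865 0.037 ]
5 rows of [0.5, 0.036, -0.027, 0.353, 0.0, 0.0, -0.0001]
```

Emit:
move_arm(increments=[[0.5, 0.09, -0.07, 0.3, 0, 0, 0], [0.5, 0.09, -0.07, 0.4, 0, 0, 0], [0.5, 0, 0, 0.5, 0, 0, 0], [0.5, 0, 0, 0.38, 0, 0, 0], [0.5, 0, 0, 0.18, 0, 0, 0], [0.5, 0, 0, 0, 0, 0, 0], [0.2, 0, 0, 0, 0, 0, 0], [0.2, 0, 0, 0, 0, 0, 0], [0.1, 0, 0, 0, 0, 0, 0], [0.1, 0, 0, 0, 0, 0, 0], [0.1, 0, 0, 0, 0, 0, 0]])

```text
time_s: 11.5
ee_pos: [0.4622, 0.0381, 0.0128]
eef_rot: [3.14, -0.001, 0.148]
force: [0.5, -9.6, 4.4]
grip_width: 0.0218
grip_force: 25.0
```

Emit:
move_arm(increments=[[0.1, 0, 0.01, -0.2, 0, 0, 0], [0.1, 0, 0, -0.5, 0, 0, 0], [0.1, 0, 0, -0.6, 0, 0, 0], [0.1, 0, 0, -0.3, 0, 0, 0], [0.1, 0, 0, 0, 0, 0, 0]])

```text
time_s: 12.0
ee_pos: [0.4628, 0.0386, 0.0944]
eef_rot: [3.141, -0.004, 0.148]
force: [-0.6, 0.6, -1.0]
grip_width: 0.0211
grip_force: 25.0
```

Run:
```python
from h import *
look(["blue"],.115);rows([.6583,-.0606,.085],.02,.1,.03)
```

```text
[0.4628 0.0386 0.0944] [ 3.141 -0.004  0.148] [-0.6  0.6 -1. ] 0.021099371826651885 25.00003606081009
blue 1057 [258.6 238.4] [241 221  36  34] [0.4614 0.0398 0.115 ]
8 rows of [0.1, 0.449, 0.317, 0.021, 0.0, -0.0003, 0.016]
```

Emit:
move_arm(increments=[[0.1, 0.45, 0.317, 0.02, 0, 0, 0.016], [0.1, 0.45, 0.317, 0.02, 0, 0, 0.016], [0.1, 0.45, 0.317, 0.02, 0, 0, 0.016], [0.1, 0.45, 0.317, 0.02, 0, 0, 0.016], [0.1, 0.45, 0.317, 0.02, 0, 0, 0.016], [0.1, 0.45, 0.317, 0.02, 0, 0, 0.016], [0.1, 0.45, 0.317, 0.02, 0, 0, 0.016], [0.1, 0.45, 0.317, 0.02, 0, 0, 0.016], [0.1, 0, 0, 0, 0, 0, 0], [0.1, 0, 0, 0, 0, 0, 0]])

```text
time_s: 13.05
ee_pos: [0.6516, -0.0712, 0.0822]
eef_rot: [-3.141, 0.002, 0.02]
force: [0.5, -0.2, -0.7]
grip_width: 0.0214
grip_force: 25.0
```

Run:
```python
from h import *
look(["blue"],.1);rows([.6579,-.0606,.065],.02,.1,.03)
```

```text
[ 0.6516 -0.0712  0.0822] [-3.141e+00  2.000e-03  2.000e-02] [ 0.5 -0.2 -0.7] 0.02142300878745998 25.000035166740417
blue 1024 [258.9 238.5] [242 222  35  33] [ 0.6492 -0.0701  0.1   ]
1 rows of [0.1, 0.132, -0.202, 0.354, -0.0005, 0.002, 0.0002]
```

Emit:
move_arm(increments=[[0.1, 0.13, -0.2, 0.1, 0, 0, 0], [0.1, 0, 0, 0.2, 0, 0, 0], [0.1, 0, 0, 0, 0, 0, 0], [0.1, 0, 0, 0, 0, 0, 0]])

```text
time_s: 13.5
ee_pos: [0.6583, -0.0608, 0.0685]
eef_rot: [-3.141, 0.001, 0.02]
force: [-0.6, 0.2, -0.1]
grip_width: 0.0214
grip_force: 25.0
```

Emit:
move_arm(increments=[[0.1, -0.01, 0, 0.25, 0, 0, 0], [0.1, 0, 0, 0.25, 0, 0, 0], [0.1, 0, 0, 0.2, 0, 0, 0], [0.1, 0, 0, 0.12, 0, 0, 0], [0.1, 0, 0, 0.05, 0, 0, 0], [0.1, 0, 0, 0, 0, 0, 0], [0.1, 0, 0, 0, 0, 0, 0]])

```text
time_s: 14.2
ee_pos: [0.6584, -0.0611, 0.0259]
eef_rot: [3.141, -0.001, 0.02]
force: [0.0, -0.5, -0.4]
grip_width: 0.0214
grip_force: 25.0
```

Emit:
move_arm(increments=[[0.1, 0, 0, 0.03, 0, 0, 0], [0.1, 0, 0, 0.02, 0, 0, 0], [0.1, 0, 0, 0, 0, 0, 0], [0.1, 0, 0, 0, 0, 0, 0]])

```text
time_s: 14.6
ee_pos: [0.6585, -0.061, 0.0238]
eef_rot: [3.142, -0.001, 0.02]
force: [-2.1, 1.0, 6.5]
grip_width: 0.0217
grip_force: 25.0
```

Contact is made and it's seated. Release, retreat, and move toward the red fuse at (.4515,.114).

Emit:
move_arm(increments=[[0.3, 0, 0, 0, 0, 0, 0], [0.4, 0, 0, 0, 0, 0, 0], [0.5, 0, 0, 0, 0, 0, 0], [0.5, 0, 0, 0, 0, 0, 0], [0.5, 0, 0, -0.5, 0, 0, 0], [0.5, 0, 0, -0.8, 0, 0, 0], [0.5, -0.5, 0, -0.8, 0, 0, 0], [0.5, -0.7, -0.3, -0.3, 0, 0, 0], [0.5, 0, 0, 0, 0, 0, 0], [0.5, 0, 0, 0, 0, 0, 0]])

```text
time_s: 15.6
ee_pos: [0.598, -0.0472, 0.1436]
eef_rot: [3.141, -0.001, 0.02]
force: [-0.1, -0.6, -0.7]
grip_width: 0.047
grip_force: 0.0
```

Run:
```python
from h import *
look(["yellow","blue"],.045);rows([.4545,.1163,.10],.148,.5,.035)
```

```text
[ 0.598  -0.0472  0.1436] [ 3.141e+00 -1.000e-03  2.000e-02] [-0.1 -0.6 -0.7] 0.047014992048516696 0.0
blue 380 [275.5 126. ] [265 117  21  19] [ 0.6584 -0.0603  0.045 ]
blue 322 [272.5 174.5] [257 169  32  11] [ 0.6124 -0.0587  0.045 ]
7 rows of [0.5, -0.401, -0.476, 0.122, 0.0, -0.0, -0.0183]
```

Emit:
move_arm(increments=[[0.5, -0.38, -0.49, 0.121, 0, 0, -0.0183], [0.5, -0.38, -0.49, 0.121, 0, 0, -0.0183], [0.5, -0.38, -0.49, 0.121, 0, 0, -0.0183], [0.5, -0.38, -0.49, 0.121, 0, 0, -0.0183], [0.5, -0.38, -0.49, 0.121, 0, 0, -0.0183], [0.5, -0.38, -0.49, 0.121, 0, 0, -0.0183], [0.5, -0.38, -0.49, 0.121, 0, 0, -0.0183], [0.5, 0, 0, 0, 0, 0, 0], [0.5, 0, 0, 0, 0, 0, 0]])

```text
time_s: 16.55
ee_pos: [0.4531, 0.1138, 0.1002]
eef_rot: [3.141, 0.001, 0.149]
force: [0.5, -0.5, 0.1]
grip_width: 0.0471
grip_force: 0.0
```

Run:
```python
from h import *
look(["red","green"],.037);rows([.4515,.1135,.0115],.148,.5,.02)
```

```text
[0.4531 0.1138 0.1002] [3.141e+00 1.000e-03 1.490e-01] [ 0.5 -0.5  0.1] 0.047116569690780326 0.0
red 505 [259.5 199.2] [248 188  24  23] [0.4524 0.1145 0.037 ]
red 504 [309.9  33.9] [291  25  39  19] [0.5968 0.0942 0.037 ]
green 429 [174.9 200.5] [163 190  24  22] [0.4402 0.1871 0.037 ]
5 rows of [0.5, -0.008, -0.002, 0.356, 0.0, 0.0, -0.0]
```

Emit:
move_arm(increments=[[0.5, -0.018, 0.01, 0.3, 0, 0, 0], [0.5, 0, 0, 0.4, 0, 0, 0], [0.5, 0, 0, 0.5, 0, 0, 0], [0.5, 0, 0, 0.38, 0, 0, 0], [0.5, 0, 0, 0.19, 0, 0, 0], [0.5, 0, 0, 0, 0, 0, 0], [0.2, 0, 0, 0, 0, 0, 0], [0.2, 0, 0, 0, 0, 0, 0], [0.1, 0, 0, 0, 0, 0, 0], [0.1, 0, 0, 0, 0, 0, 0], [0.1, 0, 0, 0, 0, 0, 0]])

```text
time_s: 17.7
ee_pos: [0.4521, 0.1132, 0.0127]
eef_rot: [-3.142, -0.001, 0.148]
force: [-1.1, 0.3, 5.4]
grip_width: 0.0214
grip_force: 25.0
```

Emit:
move_arm(increments=[[0.1, 0, 0, -0.2, 0, 0, 0], [0.1, 0, 0, -0.5, 0, 0, 0], [0.1, 0, 0, -0.6, 0, 0, 0], [0.1, 0, 0, -0.3, 0, 0, 0], [0.1, 0, 0, 0, 0, 0, 0]])

```text
time_s: 18.2
ee_pos: [0.4527, 0.1132, 0.0945]
eef_rot: [-3.142, -0.004, 0.148]
force: [0.5, -0.1, -1.0]
grip_width: 0.0213
grip_force: 25.0
```

Run:
```python
from h import *
look(["red"],.115);rows([.6573,.0984,.085],.02,.1,.03)
```

```text
[0.4527 0.1132 0.0945] [-3.142 -0.004  0.148] [ 0.5 -0.1 -1. ] 0.021256967711371907 24.999925196170807
red 1102 [258.7 238.1] [240 220  38  35] [0.4515 0.1144 0.115 ]
red 520 [309.9  32.7] [291  23  39  20] [0.5701 0.104  0.115 ]
7 rows of [0.1, 0.574, 0.128, 0.024, -0.0, -0.0002, 0.0183]
```

Emit:
move_arm(increments=[[0.1, 0.574, 0.128, 0.02, 0, 0, 0.0183], [0.1, 0.574, 0.128, 0.02, 0, 0, 0.0183], [0.1, 0.574, 0.128, 0.02, 0, 0, 0.0183], [0.1, 0.574, 0.128, 0.02, 0, 0, 0.0183], [0.1, 0.574, 0.128, 0.02, 0, 0, 0.0183], [0.1, 0.574, 0.128, 0.02, 0, 0, 0.0183], [0.1, 0.574, 0.128, 0.02, 0, 0, 0.0183], [0.1, 0, 0, 0, 0, 0, 0], [0.1, 0, 0, 0, 0, 0, 0]])

```text
time_s: 19.15
ee_pos: [0.655, 0.087, 0.0832]
eef_rot: [3.142, 0.003, 0.02]
force: [0.8, -0.3, -0.5]
grip_width: 0.0213
grip_force: 25.0
```

Run:
```python
from h import *
look(["red"],.1);rows([.6551,.0913,.065],.02,.1,.03)
```

```text
[0.655  0.087  0.0832] [3.142e+00 3.000e-03 2.000e-02] [ 0.8 -0.3 -0.5] 0.021336065704451228 24.99986171722412
red 1106 [258.5 238.3] [240 220  38  36] [0.6523 0.0883 0.1   ]
1 rows of [0.1, 0.009, -0.082, 0.376, 0.0001, 0.0023, 0.0001]
```

Emit:
move_arm(increments=[[0.1, 0, -0.08, 0.1, 0, 0, 0], [0.1, 0, 0, 0.2, 0, 0, 0], [0.1, 0, 0, 0, 0, 0, 0], [0.1, 0, 0, 0, 0, 0, 0]])

```text
time_s: 19.6
ee_pos: [0.6553, 0.0912, 0.0698]
eef_rot: [3.142, 0.001, 0.02]
force: [0.1, -0.4, -0.4]
grip_width: 0.0217
grip_force: 25.0
```

Emit:
move_arm(increments=[[0.1, -0.01, 0, 0.25, 0, 0, 0], [0.1, 0, 0, 0.25, 0, 0, 0], [0.1, 0, 0, 0.2, 0, 0, 0], [0.1, 0, 0, 0.12, 0, 0, 0], [0.1, 0, 0, 0.06, 0, 0, 0], [0.1, 0, 0, 0.02, 0, 0, 0], [0.1, 0, 0, 0, 0, 0, 0], [0.1, 0, 0, 0, 0, 0, 0]])

```text
time_s: 20.4
ee_pos: [0.6554, 0.0912, 0.0256]
eef_rot: [-3.142, -0.001, 0.02]
force: [-0.4, -0.1, -0.6]
grip_width: 0.0212
grip_force: 25.0
```

Emit:
move_arm(increments=[[0.1, 0, 0, 0.03, 0, 0, 0], [0.1, 0, 0, 0.02, 0, 0, 0], [0.1, 0, 0, 0, 0, 0, 0], [0.1, 0, 0, 0, 0, 0, 0]])

```text
time_s: 20.8
ee_pos: [0.6555, 0.0911, 0.0237]
eef_rot: [3.142, -0.001, 0.02]
force: [-2.9, -1.1, 7.8]
grip_width: 0.0213
grip_force: 25.0
```

Emit:
move_arm(increments=[[0.3, 0, 0, 0, 0, 0, 0], [0.4, 0, 0, 0, 0, 0, 0], [0.5, 0, 0, 0, 0, 0, 0], [0.5, 0, 0, 0, 0, 0, 0], [0.5, 0, 0, -0.5, 0, 0, 0], [0.5, 0, 0, -0.8, 0, 0, 0], [0.5, -0.5, 0, -0.8, 0, 0, 0], [0.5, -0.7, -0.3, -0.3, 0, 0, 0], [0.5, 0, 0, 0, 0, 0, 0], [0.5, 0, 0, 0, 0, 0, 0]])

```text
time_s: 21.8
ee_pos: [0.5949, 0.1051, 0.1432]
eef_rot: [-3.142, -0.001, 0.02]
force: [1.1, -0.8, -0.6]
grip_width: 0.0469
grip_force: 0.0
```

Run:
```python
from h import *
look(["red"],.045);rows([.442,.192,.10],.148,.5,.035)
```

```text
[0.5949 0.1051 0.1432] [-3.142e+00 -1.000e-03  2.000e-02] [ 1.1 -0.8 -0.6] 0.046907941313840885 0.0
red 454 [275.1 125.5] [264 116  23  20] [0.6558 0.0924 0.045 ]
red 361 [273. 174.] [257 169  33  11] [0.6099 0.0932 0.045 ]
6 rows of [0.5, -0.505, -0.301, 0.141, 0.0, 0.0, -0.0213]
```

Emit:
move_arm(increments=[[0.5, -0.5, -0.31, 0.141, 0, 0, -0.0213], [0.5, -0.5, -0.31, 0.141, 0, 0, -0.0213], [0.5, -0.5, -0.31, 0.141, 0, 0, -0.0213], [0.5, -0.5, -0.31, 0.141, 0, 0, -0.0213], [0.5, -0.5, -0.31, 0.141, 0, 0, -0.0213], [0.5, -0.5, -0.31, 0.141, 0, 0, -0.0213], [0.5, 0, 0, 0, 0, 0, 0], [0.5, 0, 0, 0, 0, 0, 0]])

```text
time_s: 22.65
ee_pos: [0.4392, 0.1867, 0.1]
eef_rot: [3.141, 0.001, 0.148]
force: [-0.2, -0.3, 0.3]
grip_width: 0.0469
grip_force: 0.0
```

Run:
```python
from h import *
look(["green"],.037);rows([.440,.188,.0125],.148,.5,.02)
```

```text
[0.4392 0.1867 0.1   ] [3.141e+00 1.000e-03 1.480e-01] [-0.2 -0.3  0.3] 0.0469081401100371 0.0
green 451 [257.7 197.6] [246 187  24  22] [0.4398 0.1891 0.037 ]
5 rows of [0.5, 0.003, -0.006, 0.351, 0.0, 0.0, -0.0002]
```

Emit:
move_arm(increments=[[0.5, 0.01, -0.025, 0.3, 0, 0, 0], [0.5, 0, 0, 0.4, 0, 0, 0], [0.5, 0, 0, 0.5, 0, 0, 0], [0.5, 0, 0, 0.38, 0, 0, 0], [0.5, 0, 0, 0.18, 0, 0, 0], [0.5, 0, 0, 0, 0, 0, 0], [0.2, 0, 0, 0, 0, 0, 0], [0.2, 0, 0, 0, 0, 0, 0], [0.1, 0, 0, 0, 0, 0, 0], [0.1, 0, 0, 0, 0, 0, 0], [0.1, 0, 0, 0, 0, 0, 0]])

```text
time_s: 23.8
ee_pos: [0.4393, 0.1881, 0.0129]
eef_rot: [-3.141, -0.001, 0.148]
force: [-0.0, -0.6, 4.9]
grip_width: 0.0216
grip_force: 25.0
```

Emit:
move_arm(increments=[[0.1, 0, 0, -0.2, 0, 0, 0], [0.1, 0, 0, -0.5, 0, 0, 0], [0.1, 0, 0, -0.6, 0, 0, 0], [0.1, 0, 0, -0.3, 0, 0, 0], [0.1, 0, 0, 0, 0, 0, 0]])

```text
time_s: 24.3
ee_pos: [0.4398, 0.1883, 0.0947]
eef_rot: [-3.141, -0.004, 0.148]
force: [-0.6, -0.2, -1.3]
grip_width: 0.0214
grip_force: 25.0
```

Run:
```python
from h import *
look(["green"],.115);rows([.659,.0235,.085],.02,.1,.03)
```

```text
[0.4398 0.1883 0.0947] [-3.141 -0.004  0.148] [-0.6 -0.2 -1.3] 0.02143715325808642 24.999847412109375
green 989 [258.5 238.4] [241 222  36  33] [0.4384 0.1896 0.115 ]
10 rows of [0.1, 0.386, 0.39, 0.017, -0.0, -0.0002, 0.0128]
```

Emit:
move_arm(increments=[[0.1, 0.386, 0.385, 0.017, 0, 0, 0.0128], [0.1, 0.386, 0.385, 0.017, 0, 0, 0.0128], [0.1, 0.386, 0.385, 0.017, 0, 0, 0.0128], [0.1, 0.386, 0.385, 0.017, 0, 0, 0.0128], [0.1, 0.386, 0.385, 0.017, 0, 0, 0.0128], [0.1, 0.386, 0.385, 0.017, 0, 0, 0.0128], [0.1, 0.386, 0.385, 0.017, 0, 0, 0.0128], [0.1, 0.386, 0.385, 0.017, 0, 0, 0.0128], [0.1, 0.386, 0.385, 0.017, 0, 0, 0.0128], [0.1, 0.386, 0.385, 0.017, 0, 0, 0.0128], [0.1, 0, 0, 0, 0, 0, 0], [0.1, 0, 0, 0, 0, 0, 0]])

```text
time_s: 25.55
ee_pos: [0.6476, 0.0136, 0.0821]
eef_rot: [-3.141, 0.003, 0.019]
force: [-0.2, -0.6, -0.6]
grip_width: 0.0214
grip_force: 25.0
```

Run:
```python
from h import *
look(["green"],.1);rows([.6566,.0153,.07],.02,.1,.03)
```

```text
[0.6476 0.0136 0.0821] [-3.141e+00  3.000e-03  1.900e-02] [-0.2 -0.6 -0.6] 0.02136255545380824 24.99990999698639
green 912 [258.6 238.9] [242 222  35  33] [0.6449 0.0148 0.1   ]
1 rows of [0.1, 0.183, -0.021, 0.252, -0.0002, 0.0021, -0.0]
```

Emit:
move_arm(increments=[[0.1, 0.175, -0.03, 0.1, 0, 0, 0], [0.1, 0, 0, 0.15, 0, 0, 0], [0.1, 0, 0, 0, 0, 0, 0], [0.1, 0, 0, 0, 0, 0, 0]])

```text
time_s: 26.0
ee_pos: [0.6567, 0.0157, 0.0709]
eef_rot: [-3.142, 0.001, 0.02]
force: [-0.8, -0.2, -0.1]
grip_width: 0.0215
grip_force: 25.0
```

Emit:
move_arm(increments=[[0.1, 0, 0.01, 0.25, 0, 0, 0], [0.1, 0, 0, 0.25, 0, 0, 0], [0.1, 0, 0, 0.2, 0, 0, 0], [0.1, 0, 0, 0.12, 0, 0, 0], [0.1, 0, 0, 0.07, 0, 0, 0], [0.1, 0, 0, 0.03, 0, 0, 0], [0.1, 0, 0, 0, 0, 0, 0], [0.1, 0, 0, 0, 0, 0, 0]])

```text
time_s: 26.8
ee_pos: [0.6573, 0.0149, 0.0258]
eef_rot: [3.142, -0.001, 0.02]
force: [0.1, 0.5, 0.5]
grip_width: 0.0215
grip_force: 25.0
```

Emit:
move_arm(increments=[[0.1, -0.01, 0, 0.03, 0, 0, 0], [0.1, 0, 0, 0.02, 0, 0, 0], [0.1, 0, 0, 0, 0, 0, 0], [0.1, 0, 0, 0, 0, 0, 0]])

```text
time_s: 27.2
ee_pos: [0.6568, 0.015, 0.0239]
eef_rot: [-3.142, -0.001, 0.02]
force: [-3.1, 1.6, 7.4]
grip_width: 0.0215
grip_force: 25.0
```

Emit:
move_arm(increments=[[0.3, 0, 0, 0, 0, 0, 0], [0.4, 0, 0, 0, 0, 0, 0], [0.5, 0, 0, 0, 0, 0, 0], [0.5, 0, 0, 0, 0, 0, 0], [0.5, 0, 0, -0.5, 0, 0, 0], [0.5, 0, 0, -0.8, 0, 0, 0], [0.5, -0.5, 0, -0.8, 0, 0, 0], [0.5, -0.7, 0.6, -0.6, 0, 0, 0], [0.5, 0, 0.2, -0.4, 0, 0, 0], [0.5, 0, 0, 0, 0, 0, 0], [0.5, 0, 0, 0, 0, 0, 0]])

```text
time_s: 28.3
ee_pos: [0.6006, -0.0233, 0.1746]
eef_rot: [-3.141, -0.0, 0.019]
force: [-0.4, -0.4, -0.5]
grip_width: 0.0471
grip_force: 0.0
```

Run:
```python
from h import *
o,c=look(["red","green","blue","yellow"],.045);im=c["color"];cv2.imwrite("pics/w6.png",cv2.resize(im[50:245,130:390],(800,600),interpolation=cv2.INTER_CUBIC))
```

```text
[ 0.6006 -0.0233  0.1746] [-3.141 -0.     0.019] [-0.4 -0.4 -0.5] 0.047112906817680114 0.0
green 259 [224.3 128.5] [216 121  17  16] [0.6569 0.0149 0.045 ]
green 252 [226.5 172. ] [213 168  28   9] [0.6109 0.0124 0.045 ]
blue 298 [296.4 128.6] [287 121  19  17] [ 0.6582 -0.06    0.045 ]
blue 261 [292. 172.] [278 168  29   9] [ 0.6122 -0.057   0.045 ]
```

View pics/w6.png

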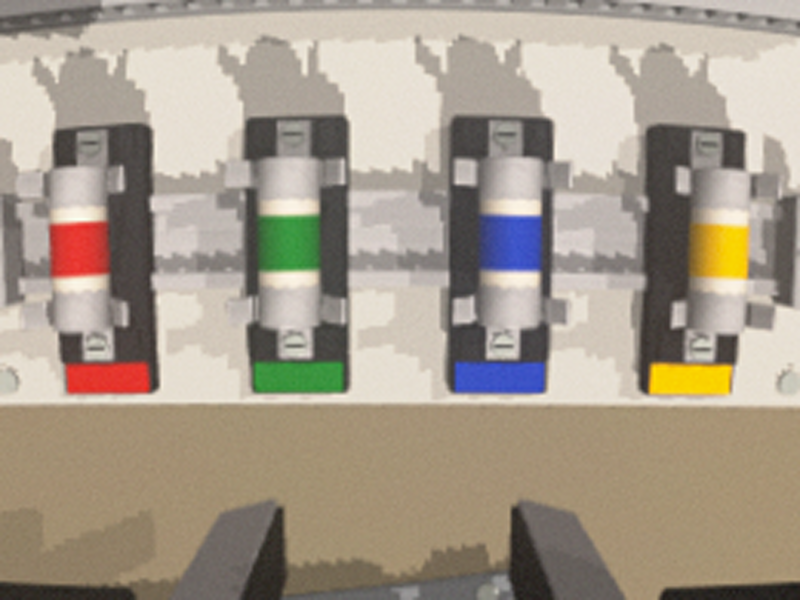

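The picture shows all four fuses in their matching bases (bands near row 243), level, between the lips of both clips and centred lengthwise. The gripper is clear of everything, so I'm handing in.

```bash
python3 -c "
from station import ctrl
print(ctrl.hand_in())"
```

```text
the job is handed in; nothing more can be done
None
```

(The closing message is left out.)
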